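# Clamp a bracket in its fixture by thumbwheel and start the laser scanner

### The job

Get the bracket in the orange fixture ready and start its scan: roll the fixture's thumbwheel with a fingertip until the sliding jaw has pushed the bracket against the fixed jaw and holds it finger-tight without overtightening, working only the wheel and not pushing the jaw or the bracket by hand. Then turn the key on the scanner's controller clockwise all the way to START, hold it there for about a second, and let it spring back to RUN. Leave everything else on the bench alone.

Things in the scene. Friction and masses are not known exactly. Their poses are not given: they have to be found in the camera images.
- fixture: Orange printed clamping fixture fixed to the bench; base 100 (x) x 260 (y) x 18 mm. Origin: centre of its underside; z up, y along the clamping axis. The wheel housing at its +y end (x=-33 to 33, y=55 to 105 mm) is 57 mm high. Side guides 28 mm high and 66 mm apart keep the bracket lengthwise.
- wheel_top (a point): Topmost point of the exposed rim of the black knurled thumbwheel, at x=0, y=80, z=63 mm of the fixture (does not turn with the wheel). Only 6 mm of rim, a chord 30 mm long in x, stands out of the slot in the housing. Moving the rim's top to the fixture's +x closes the jaw: 28 mm of rim moves it 1.6 mm, so several strokes with lifted returns are needed.
- jaw: Sliding jaw driven by the wheel's screw (self-locking), 66 x 22 x 34 mm, orange with a steel face towards the fixture's -y. Origin: on the lower edge of that face, mid-width, 18.5 mm above the bench; axes as the fixture. Its face starts at y=+9 to +14 mm of the fixture and moves to -y; its far stop is at y=-0.3 mm.
- bracket: Aluminium bracket, 60 (x) x 105 (y) mm, with upright end flanges 8 mm thick and 22 mm high, low bars and a boss between; 160 g, loose between the fixture's jaws, at first up to 4 mm clear of the fixed jaw. Origin: centre of its underside, axes about the fixture's. Seated on the fixed jaw, its origin is at y=-47.5 and its other end at y=+5 mm of the fixture.
- controller: Laser scanner's controller fixed to the bench: grey metal box 170 (x) x 115 (y) mm, aluminium top at 72 mm. Origin: centre of its underside, z up. Key switch at x=-35, y=0 mm with a steel collar 29 mm across, top at 80 mm. A mushroom stop button (38 mm across, top at 101 mm, x=52, y=-28 mm) and two lamps are not used.
- key (a joint): Angle of the key, rad: 0 is RUN (the bow's plane along the controller's x), grows clockwise seen from above, 1.047 (60 deg) is START, a hard stop. A spring drives it back to RUN when let go; it takes about 0.06 N m to hold at START.
- key_bow (a point): Middle of the key's black plastic bow, which stands upright on the key switch's axis: 26 mm wide, 9 mm thick (across its flat faces, which look to the controller's +-y at RUN), from 85 to 111 mm above the bench; the point is at 98 mm.
- bearing: Bystander: ball bearing ring 34 mm across, 12 mm high, loose on the bench between fixture and controller.
- screwdriver: Bystander: screwdriver, 190 mm long, loose on the bench.
- caliper: Bystander: caliper, 210 mm long, lying loose on the bench.
- spare_bracket: Bystander: a second bracket like the one in the fixture, loose on the bench, not in the fixture.
- cup: Bystander: white mug 68 mm across, 85 mm high.
- tape: Bystander: roll of tape 100 mm across, 19 mm high.
- fixed_jaw (a point): Point of the fixture, mid-width on the steel face of the fixed jaw (x=0, y=-100, z=33 mm of the fixture). The face looks to the fixture's +y; the jaw is 70 mm wide and 52 mm high.
- wheel_axle (a point): Centre of the thumbwheel (fixture x=0, y=80, z=41 mm); 44 mm diameter, 12 mm wide, axis along the fixture's y. It stays where it is left. Free, it drags about 1.4 N at the rim; once the bracket is clamped, each further newton of drag gives about 17 N at the jaw: 2.5 to 4 N of drag is finger-tight (20 to 45 N at the jaw), 8 N is overtightened.
Things that resemble listed ones, but are neither listed nor needed, are in the scene too. What is shaped like the controller but blue or purple is not meant.

How it is judged:
By the outcome, as a careful person would: the job done as asked, in the order asked, and still so for the second after the job is handed in, with the robot touching nothing.
It also fails if it takes over 72 s, if anything falls off the work surface, if the arm or the gripper's body presses on something with over 40 N, if the wrist force passes 120 N, or if a joint passes its speed limit or range.

### The arm

A 6-joint arm with a two-finger parallel gripper is mounted at the origin on the work surface. World frame = base frame: x ahead of the robot, y to its left, z up, the work surface at z = 0. Lengths are in m, angles in degrees, forces in N, time in s.
With the tool pointing down it reaches from about 0.4 to 0.825 m from the base axis. Payload 7 kg.
Tool frame: the origin (TCP) lies midway between the tips of the shut fingers; the grasp point (between the pads) lies 19 mm behind it (ctrl.grip_point_offset is the distance from the TCP to the grasp point, in m); x points along the fingers, y is the direction in which the jaws open and shut, and the axes are right-handed (so a half turn about x gives the same grasp; the last joint's range is limited). The gripper opens to 88 mm and grips with 3 to 60 N. Pads are 19 mm wide; open, the fingers measure 130 mm over their backs; the gripper's body (78 mm by 193 mm) begins 47 mm behind the grasp point.
Start: joints at [-53.91, 20.546, 0.682, 0, -70.136, -16.507], TCP at [0.226, -0.636, 0.202] pointing down, gripper open.
Joint ranges: [-176.03, 176.03], [-82.01, 121.73], [-58.28, 71.71], [-173.87, 95.51], [-174.79, -0.11], [-173.66, 173.66]. Speed limits (degrees/s): [136.94, 136.94, 172.46, 180, 180, 180].

### API

Orientations are given as [roll, pitch, yaw] about the fixed x, y, z axes, in that order (R = Rz(yaw) Ry(pitch) Rx(roll)).
In Python, from plant import ctrl gives the robot as it stands.
- The arm moves only by the tool drive_tool, never from a script. Its argument "plan" is a list of rows, each a list of 3 entries, a list of its own where there are three numbers: the shift along the tool's x, y, z in m, then the turn, a rotation vector about the tool's x, y, z in degrees, then the opening, from 0 (shut) to 1 (fully open). In form: [[[dx, dy, dz], [wx, wy, wz], grip], ...]. A call has 1 to 20 rows; each row is the pose to reach, as a shift and turn from the pose measured when the call began, along the tool's axes at that moment; what a row does not reach only later rows make up. A row lasts 1/12 s, in which the tool goes at most 41.7 mm and 7.16 degrees, less where a joint would pass 70% of its speed; a pose out of reach is approached as far as the arm can. A call with a gripper value outside its range is refused whole. The fingers move at their own pace and stop on an object; the grip force is fixed at half the most. Time passes only in rows, so rows that repeat a pose let the fingers close. It gives the time, the measured TCP pose, the force and the opening at its end, in the units of the state.
- ctrl.get_obs(): the state, without advancing time (a new reading comes with each control period).
- ctrl.snapshot(name): name is "scene" or "side" or "wrist"; returns the picture (384x512x3 uint8, blue, green, red); there is no depth.
- ctrl.get_calibration(name): a dict with "fx", "fy", "cx", "cy" (pixels), "R" (3x3) and "t" (3): a world point X has camera coordinates R X + t. Camera axes: x right, y down, z forward; pixel columns grow to the right and rows downward; lengths in m; the calibration is good to about 2 mm. A picture is of the moment at which its call begins: read the wrist's pose just before it. get_calibration takes no time and is no camera call; for the wrist camera it gives the pose at the moment of the call.
- ctrl.close_job(): hands the job in, once; it reports no verdict.
Trained networks look in the newest picture that a camera, given by its name, has taken for a name from the list of things; names that differ only in an ending like _2 or _b are one class to them, and where a whole thing is asked for, a point or a joint stands for the part that bears it (a point fixed in the world has none). Each returns a list of dicts, best first, with "confidence" (0 to 1); they miss things now and then, are a little off and sometimes report something else, mostly with a low value. They report only what shows in the picture. A call takes as long as a camera call. They do not tell look-alikes from the thing itself.
- ctrl.cut_out(camera, name): "pixels" (384x512 bool, what is visible of it) and "pixel" ([column, row] in pixels, amid what is visible of it).
- ctrl.landmark_of(camera, name): "pixel" ([column, row] in pixels: a listed point, or the origin of a listed thing).
The state is a dict: "clock": time; "joint_pos": joint angles; "qvel": joint speeds; "tau": joint torques, N m; "tool_pos": TCP position; "orientation": TCP orientation; "force": force on the tool from outside, world axes, zero at the start; "moment": the same for the moment, N m; "opening": finger opening in m.
Only numpy, scipy, OpenCV 4.12 (cv2) and the standard library are available. Lean on these libraries where they do the work, as an engineer would, in place of code of your own. Each camera call takes 0.05 s, during which the arm holds its last target. There are 200 camera calls.

## Working session

There is one attempt and no reset: what is moved stays moved. The work goes in short steps, Python scripts to look and compute and a tool call to move; the robot and the scene stay as the last step left them, time stands still between calls to the robot, and variables do not carry over. Pictures are saved under pics/ and viewed, about 8 in all and at most 12, crops included, and the job is handed in when it is done.

Besides the shell and the picture viewer there is one more tool, called after "Emit:" in YAML: its name, and indented under it one key for each argument. drive_tool: Moves the arm, as the interface text tells. Its arguments: {"type":"object","properties":{"plan":{"type":"array","items":{"type":"array"}}},"required":["plan"]}

```bash
ls; mkdir -p pics
cat > h.py <<'E'
import numpy as np, cv2
from scipy.spatial.transform import Rotation as Ro
from plant import ctrl
def cal(n):
    c=ctrl.get_calibration(n); return dict(K=np.array([[c['fx'],0,c['cx']],[0,c['fy'],c['cy']],[0,0,1]]),R=np.array(c['R']),t=np.array(c['t']))
def proj(c,X):
    p=c['K']@(c['R']@np.asarray(X,float)+c['t']); return p[:2]/p[2]
def ray(c,p):
    d=c['R'].T@np.linalg.solve(c['K'],[p[0],p[1],1.]); return -c['R'].T@c['t'],d/np.linalg.norm(d)
def atz(c,p,z):
    o,d=ray(c,p); return o+d*(z-o[2])/d[2]
def tri(obs):
    A=np.zeros((3,3));b=np.zeros(3)
    for c,p in obs:
        o,d=ray(c,p);M=np.eye(3)-np.outer(d,d);A+=M;b+=M@o
    X=np.linalg.solve(A,b); return X,[np.round(proj(c,X)-p,1).tolist() for c,p in obs]
def st():
    o=ctrl.get_obs(); print({k:np.round(o[k],4).tolist() for k in ('clock','joint_pos','tool_pos','orientation','force','moment','opening')})
E
cat > a.py <<'E'
from h import *
st()
im=[]
for n in ('scene','side','wrist'):
    s=ctrl.snapshot(n); c=cal(n); cv2.imwrite(f'pics/{n}0.png',s); im.append(s)
    print(n,'cam at',np.round(-c['R'].T@c['t'],3))
    if n=='wrist': continue
    for k in ('wheel_top','jaw','bracket','fixture','fixed_jaw','controller','key_bow'):
        print(n,k,[(np.round(d['pixel'],1).tolist(),round(d['confidence'],2)) for d in ctrl.landmark_of(n,k)][:4])
cv2.imwrite('pics/all0.png',np.vstack([cv2.resize(i,(800,600))[:, :] for i in im[:1]]))
E
python3 a.py
```

```text
pics
{'clock': 0.0, 'joint_pos': [-53.91, 20.5893, 0.6317, -0.0209, -70.135, -16.5054], 'tool_pos': [0.226, -0.6354, 0.2012], 'orientation': [94.5622, 89.9052, 114.1397], 'force': [0.5056, -0.6191, -0.3553], 'moment': [-0.0006, 0.0222, -0.0594], 'opening': 0.0877}
scene cam at [ 0.979 -0.578  1.244]
scene wheel_top [([367.9, 160.2], 0.91)]
scene jaw [([344.9, 173.6], 0.7), ([368.0, 159.3], 0.4)]
scene bracket [([333.0, 180.8], 0.54)]
scene fixture [([347.2, 181.7], 0.87), ([297.6, 205.2], 0.27)]
scene fixed_jaw [([334.7, 182.1], 0.74), ([317.3, 185.3], 0.63)]
scene controller [([145.2, 188.2], 0.76), ([153.6, 278.8], 0.66), ([258.2, 261.2], 0.65), ([191.0, 218.1], 0.45)]
scene key_bow [([139.1, 254.3], 0.54), ([132.8, 163.5], 0.54), ([250.4, 241.3], 0.52)]
side cam at [0.308 0.585 0.885]
side wheel_top [([149.0, 319.4], 0.97), ([174.2, 298.9], 0.43), ([194.8, 275.7], 0.3)]
side jaw [([176.7, 298.5], 0.85)]
side bracket [([194.7, 278.7], 0.71)]
side fixture [([179.4, 298.4], 0.92)]
side fixed_jaw [([205.4, 258.0], 0.97)]
side controller [([213.4, 169.0], 0.88), ([287.0, 114.4], 0.8), ([373.7, 166.3], 0.74), ([212.8, 228.1], 0.41)]
side key_bow [([221.9, 139.6], 0.55)]
wrist cam at [ 0.153 -0.661  0.384]
```

View pics/all0.png

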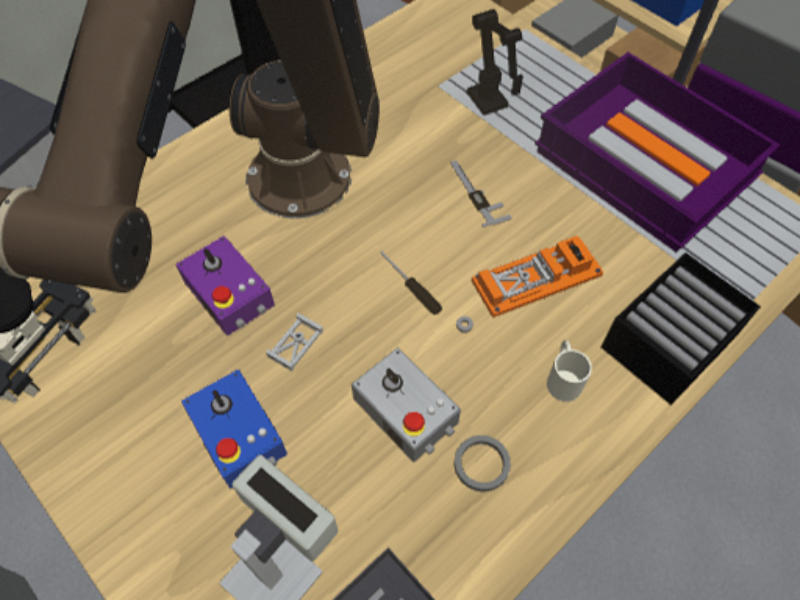

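Run:
```python
import cv2
s=cv2.imread('pics/side0.png');cv2.imwrite('pics/side0b.png',cv2.resize(s,(800,600),interpolation=cv2.INTER_CUBIC))
```

```text
(no output)
```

View pics/side0b.png

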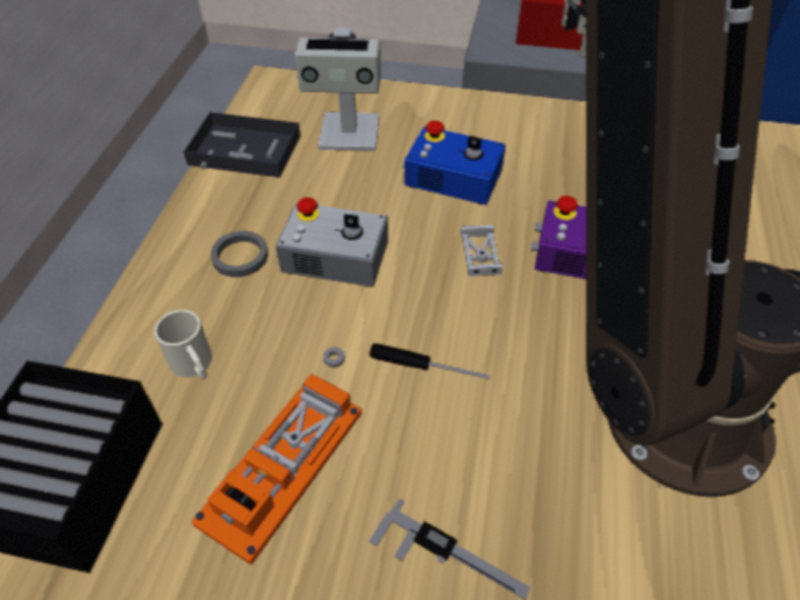

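Both pictures show one orange fixture: wheel at scene (368,160), side (149,319). There are three controllers: grey at scene (258,261), blue at (148,273) and purple at (145,182). Only the grey one fits the description; its key is at scene (250,241), side (222,140).

Run:
```python
from h import *
a,b=cal('scene'),cal('side')
P={}
for k,p,q in [('wheel_top',(367.9,160.2),(149,319.4)),('fixed_jaw',(317.3,185.3),(205.4,258)),('jaw',(344.9,173.6),(176.7,298.5)),('bracket',(333,180.8),(194.7,278.7)),('fixture',(347.2,181.7),(179.4,298.4)),('ctrl',(258.2,261.2),(213.4,169)),('key_bow',(250.4,241.3),(221.9,139.6))]:
    X,e=tri([(a,p),(b,q)]);P[k]=X;print(k,np.round(X,4),e,'r',round(np.hypot(*X[:2]),3))
d=P['wheel_top']-P['fixed_jaw'];print('fix len',np.linalg.norm(d[:2]),'y axis deg',np.degrees(np.arctan2(d[1],d[0])))
d=P['ctrl']-P['key_bow'];print(d,'ctrl x dir',np.degrees(np.arctan2(d[1],d[0])))
o=ctrl.get_obs();R=Ro.from_euler('xyz',o['orientation'],degrees=True).as_matrix();print(R.round(3))
w=cal('wrist');print('cam in tool',R.T@(-w['R'].T@w['t']-o['tool_pos']),'\n',(w['R']@R).round(3))
```

```text
wheel_top [0.5896 0.2708 0.0585] [[0.6, 0.1], [0.9, -0.3]] r 0.649
fixed_jaw [0.5299 0.0962 0.0275] [[-0.7, -0.2], [-1.0, 0.3]] r 0.539
jaw [0.561  0.2004 0.0215] [[0.4, 0.1], [0.7, -0.2]] r 0.596
bracket [0.5451 0.1492 0.0179] [[-2.1, -0.6], [-3.0, 0.9]] r 0.565
fixture [ 0.5709  0.1925 -0.0033] [[-2.4, -0.6], [-3.6, 1.0]] r 0.602
ctrl [ 0.5891 -0.2068 -0.0031] [[1.3, 0.5], [1.4, -0.5]] r 0.624
key_bow [ 0.5626 -0.2153  0.1046] [[0.5, 0.2], [0.5, -0.2]] r 0.602
fix len 0.18452188063783467 y axis deg 71.12197936687076
[ 0.02650354  0.00854973 -0.10769908] ctrl x dir 17.879078583537282
[[ 0.    -0.335  0.942]
 [-0.     0.942  0.335]
 [-1.    -0.     0.   ]]
cam in tool [-0.18171817  0.00108639 -0.07776885] 
 [[-0.     1.    -0.   ]
 [-0.288  0.     0.957]
 [ 0.957  0.     0.288]]
```

View pics/wrist0.png

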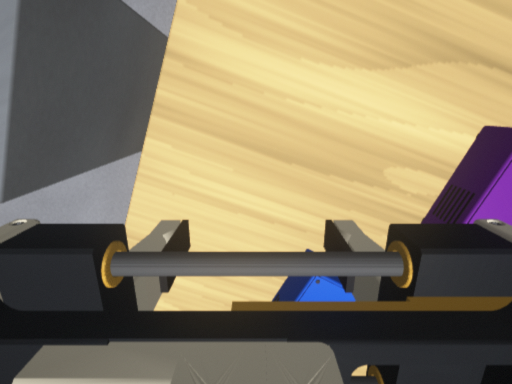

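The wrist view shows the open fingers at about (175,255) and (340,255), with the crossbar at row 263. Moving to a viewing pose beside the wheel, tool z along fixture +x, with the fingers shut.

Emit:
drive_tool:
  plan:
    - [[-0.05,0.3,0.45],[20,0,0],0]
    - [[-0.05,0.3,0.45],[20,0,0],0]
    - [[-0.05,0.3,0.45],[20,0,0],0]
    - [[-0.05,0.3,0.45],[20,0,0],0]
    - [[-0.05,0.3,0.45],[20,0,0],0]
    - [[-0.05,0.3,0.45],[20,0,0],0]
    - [[-0.05,0.3,0.45],[20,0,0],0]
    - [[-0.05,0.3,0.45],[20,0,0],0]
    - [[-0.05,0.3,0.45],[20,0,0],0]
    - [[-0.05,0.3,0.45],[20,0,0],0]
    - [[-0.05,0.3,0.45],[20,0,0],0]
    - [[-0.05,0.3,0.45],[20,0,0],0]
    - [[-0.05,0.7,0.68],[38.5,0,0],0]
    - [[-0.02,0.7,0.68],[38.5,0,0],0]
    - [[0,0.7075,0.68],[38.5,0,0],0]
    - [[0,0.7075,0.68],[38.5,0,0],0]
    - [[0,0.7075,0.68],[38.5,0,0],0]
    - [[0,0.7075,0.68],[38.5,0,0],0]
    - [[0,0.7075,0.68],[38.5,0,0],0]
    - [[0,0.7075,0.68],[38.5,0,0],0]

```text
clock: 2.52
tool_pos: [0.5912, 0.0803, 0.2211]
orientation: [34.2, 90.0, 15.3]
force: [1.5, -0.6, -0.1]
opening: 0.0002
```

```bash
cat > w.py <<'E'
from h import *
import sys
st(); c=cal('wrist'); s=ctrl.snapshot('wrist'); cv2.imwrite('pics/'+sys.argv[1],s)
for k in sys.argv[2:]:
    print(k,[(np.round(d['pixel'],1).tolist(),round(d['confidence'],2)) for d in ctrl.landmark_of('wrist',k)][:4])
E
python3 w.py w1.png wheel_top jaw fixed_jaw bracket
```

```text
{'clock': 2.5167, 'joint_pos': [26.4896, 12.5269, -7.9971, 0.0093, -69.432, -135.3974], 'tool_pos': [0.5912, 0.0803, 0.2211], 'orientation': [34.1606, 89.9552, 15.2562], 'force': [1.4846, -0.5802, -0.0756], 'moment': [-0.0461, -0.1914, 0.0198], 'opening': 0.0002}
wheel_top [([393.0, 117.1], 0.96)]
jaw [([331.1, 120.7], 0.93)]
fixed_jaw [([252.0, 120.8], 0.8)]
bracket [([290.0, 116.3], 0.94)]
```

View pics/w1.png

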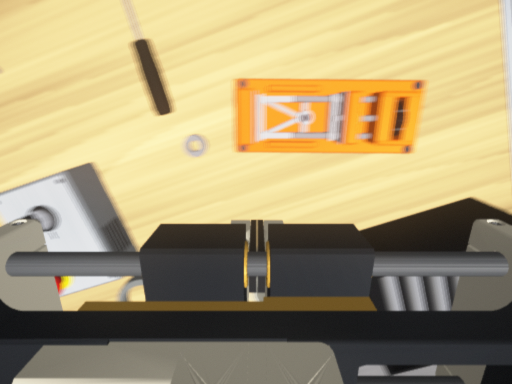

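The picture shows the fixture almost parallel to the image rows, with the wheel at (400,117) and jaw face near (340,117). The arm hadn't finished its move, so I'll compute what remains.

```bash
cat >> h.py <<'E'
def rel(X,phi=None):
    o=ctrl.get_obs();R=Ro.from_euler('xyz',o['orientation'],degrees=True).as_matrix()
    print('shift',np.round(R.T@(np.asarray(X)-o['tool_pos']),4),end=' ')
    if phi is not None:
        f=np.radians(phi);T=np.array([[0,np.cos(f),np.sin(f)],[0,np.sin(f),-np.cos(f)],[-1,0,0]])
        print('turn',np.degrees(Ro.from_matrix(R.T@T).as_rotvec()).round(2),end='')
    print()
E
python3 - <<'E'
from h import *
rel([0.628,0.258,0.2],71.1)
c=cal('wrist');print(c['K'])
for k,p,z in [('wheel',(393,117.1),.063),('fj',(252,120.8),.033),('tl',(237,80),.018),('tr',(422,82),.018),('bl',(237,152),.018),('br',(410,152),.018)]:print(k,atz(c,p,z).round(4))
E
```

```text
shift [ 0.0207  0.1819 -0.023 ] turn [ 0.05 -0.02  0.02]
[[267.40062608   0.         256.54356219]
 [  0.         267.40062608 188.07295425]
 [  0.           0.           1.        ]]
wheel [0.5818 0.2598 0.063 ]
fj [0.5312 0.0936 0.033 ]
tl [0.4752 0.0915 0.018 ]
tr [0.5577 0.3256 0.018 ]
bl [0.566  0.0583 0.018 ]
br [0.6467 0.2946 0.018 ]
```

Emit:
drive_tool:
  plan:
    - [[0.02,0.182,-0.023],[0,0,0],0]
    - [[0.02,0.182,-0.023],[0,0,0],0]
    - [[0.02,0.182,-0.023],[0,0,0],0]
    - [[0.02,0.182,-0.023],[0,0,0],0]
    - [[0.02,0.182,-0.023],[0,0,0],0]
    - [[0.02,0.182,-0.023],[0,0,0],0]
    - [[0.02,0.182,-0.023],[0,0,0],0]
    - [[0.02,0.182,-0.023],[0,0,0],0]
    - [[0.02,0.182,-0.023],[0,0,0],0]

```text
clock: 3.52
tool_pos: [0.6283, 0.2565, 0.2013]
orientation: [2.6, 90.0, -16.3]
force: [-1.1, -0.0, 0.1]
opening: 0.0003
```

```bash
python3 w.py w2.png wheel_top jaw fixed_jaw bracket
python3 - <<'E'
from h import *
s=cv2.imread('pics/w2.png')[0:240,60:460];cv2.imwrite('pics/w2c.png',cv2.resize(s,(800,480),interpolation=cv2.INTER_CUBIC))
E
```

```text
{'clock': 3.5167, 'joint_pos': [38.6292, 20.9067, 1.1072, 0.0086, -70.1949, -147.5822], 'tool_pos': [0.6283, 0.2565, 0.2013], 'orientation': [2.6132, 89.9901, -16.3369], 'force': [-1.0571, -0.041, 0.1384], 'moment': [-0.0311, 0.0353, -0.0219], 'opening': 0.0003}
wheel_top [([250.8, 141.1], 0.84)]
jaw [([201.3, 137.7], 0.68)]
fixed_jaw [([112.3, 140.0], 0.95)]
bracket [([159.1, 131.2], 0.82), ([199.6, 136.6], 0.41)]
```

View pics/w2c.png

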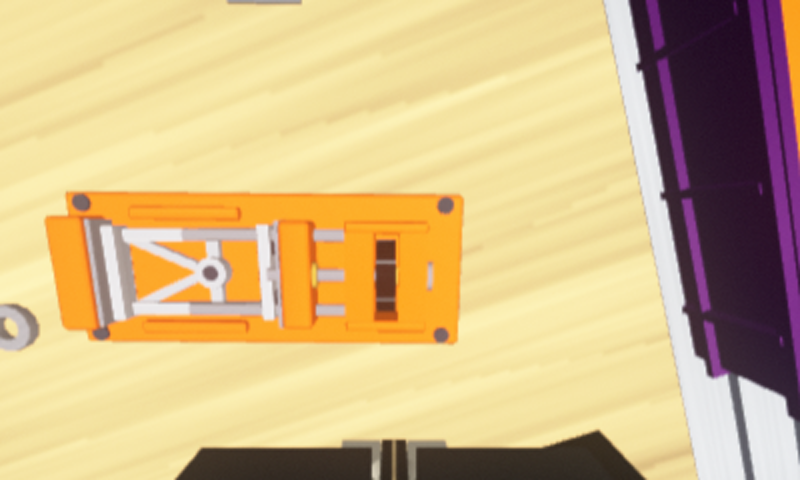

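The crop shows the wheel in its slot, centre about crop (386,277), i.e. pixel (253,138.5). The bracket lies near the jaw with gaps at both ends.

Run:
```python
from h import *
c=cal('wrist');a,b=cal('scene'),cal('side')
for p,z in [((253,138.5),.063),((250.8,141.1),.063),((60+445/2,205/2),.018),((60+441/2,334/2),.018),((60+81/2,202/2),.018),((60+101/2,333/2),.018)]:print(atz(c,p,z).round(4))
for q in ((253,138.5),(250.8,141.1)):
  X,e=tri([(a,(367.9,160.2)),(b,(149,319.4)),(c,q)]);print(X.round(4),e)
```

```text
[0.5861 0.2685 0.063 ]
[0.5882 0.2651 0.063 ]
[0.5593 0.3179 0.018 ]
[0.6401 0.2898 0.018 ]
[0.4811 0.095  0.018 ]
[0.5628 0.0664 0.018 ]
[0.5886 0.2699 0.0586] [[0.2, 0.0], [1.6, -0.6], [1.8, 1.2]]
[0.5894 0.2685 0.0593] [[0.1, 0.3], [1.4, -1.5], [3.1, -0.3]]
```

Bolts and wheel agree: wheel top at (0.587, 0.268), fixture y axis at 70.8°. Going to 7 mm above the rim at fixture x = -10 mm.

Run:
```python
from h import *
rel([0.5776,0.2713,0.070],70.8); rel([0.5776,0.2713,0.090],70.8)
```

```text
shift [ 0.1312 -0.0032 -0.0524] turn [ 0.29  0.   -0.01]
shift [ 0.1112 -0.0032 -0.0524] turn [ 0.29  0.   -0.01]
```

Emit:
drive_tool:
  plan:
    - [[0.03,-0.003,-0.0525],[0.3,0,0],0]
    - [[0.07,-0.003,-0.0525],[0.3,0,0],0]
    - [[0.11,-0.003,-0.0525],[0.3,0,0],0]
    - [[0.125,-0.003,-0.0525],[0.3,0,0],0]
    - [[0.131,-0.003,-0.0525],[0.3,0,0],0]
    - [[0.131,-0.003,-0.0525],[0.3,0,0],0]
    - [[0.131,-0.003,-0.0525],[0.3,0,0],0]
    - [[0.131,-0.003,-0.0525],[0.3,0,0],0]
    - [[0.131,-0.003,-0.0525],[0.3,0,0],0]

```text
clock: 4.52
tool_pos: [0.5789, 0.2723, 0.0723]
orientation: [56.4, 89.8, 37.2]
force: [-0.1, 0.1, 0.2]
opening: 0.0006
```

Emit:
drive_tool:
  plan:
    - [[0.004,0,0],[0,0,0],0]
    - [[0.004,0,0],[0,0,0],0]
    - [[0.004,0,0],[0,0,0],0]

```text
clock: 4.77
tool_pos: [0.5791, 0.2724, 0.0688]
orientation: [56.9, 89.7, 37.7]
force: [0.6, -0.4, -1.1]
opening: 0.0001
```

Emit:
drive_tool:
  plan:
    - [[0.001,0,0],[0,0,0],0]
    - [[0.002,0,0],[0,0,0],0]
    - [[0.002,0,0],[0,0,0],0]

```text
clock: 5.02
tool_pos: [0.579, 0.2722, 0.0666]
orientation: [57.4, 89.8, 38.2]
force: [0.5, 0.4, -0.3]
opening: 0.0006
```

Emit:
drive_tool:
  plan:
    - [[0.002,0,0],[0,0,0],0]
    - [[0.002,0,0],[0,0,0],0]
    - [[0.002,0,0],[0,0,0],0]

```text
clock: 5.27
tool_pos: [0.5789, 0.2722, 0.0643]
orientation: [57.3, 89.8, 38.0]
force: [-0.0, -0.3, -0.3]
opening: 0.0004
```

Emit:
drive_tool:
  plan:
    - [[0.002,0,0],[0,0,0],0]
    - [[0.002,0,0],[0,0,0],0]
    - [[0.002,0,0],[0,0,0],0]

```text
clock: 5.52
tool_pos: [0.5788, 0.2721, 0.0621]
orientation: [57.3, 89.8, 38.1]
force: [0.3, -0.4, 0.4]
opening: 0.0006
```

Emit:
drive_tool:
  plan:
    - [[0.001,0,0],[0,0,0],0]
    - [[0.001,0,0],[0,0,0],0]
    - [[0.001,0,0],[0,0,0],0]

```text
clock: 5.77
tool_pos: [0.5787, 0.2721, 0.061]
orientation: [57.1, 89.8, 37.9]
force: [-0.5, 0.2, 0.1]
opening: 0.0005
```

Emit:
drive_tool:
  plan:
    - [[0.001,0,0],[0,0,0],0]
    - [[0.001,0,0],[0,0,0],0]
    - [[0.001,0,0],[0,0,0],0]

```text
clock: 6.02
tool_pos: [0.5787, 0.2721, 0.06]
orientation: [57.7, 89.8, 38.4]
force: [-0.1, -0.5, -0.5]
opening: -0.0
```

No contact yet at rim edge, so I'll find the rim's top directly at fixture x = 0.

Emit:
drive_tool:
  plan:
    - [[-0.007,0,0],[0,0,0],0]
    - [[-0.007,0,0],[0,0,0],0]
    - [[-0.007,0,0.009],[0,0,0],0]
    - [[-0.007,0,0.009],[0,0,0],0]
    - [[-0.005,0,0.009],[0,0,0],0]
    - [[-0.004,0,0.009],[0,0,0],0]

```text
clock: 6.52
tool_pos: [0.5872, 0.2688, 0.0635]
orientation: [60.3, 89.9, 41.0]
force: [-0.4, 0.1, 0.1]
opening: 0.0006
```

Emit:
drive_tool:
  plan:
    - [[0.001,0,0],[0,0,0],0]
    - [[0.001,0,0],[0,0,0],0]
    - [[0.001,0,0],[0,0,0],0]

```text
clock: 6.77
tool_pos: [0.587, 0.2687, 0.0623]
orientation: [59.4, 89.9, 40.1]
force: [-0.1, 0.4, -0.1]
opening: 0.0005
```

Run:
```python
from h import *
o=ctrl.get_obs();st()
s=ctrl.snapshot('side');c=cal('side');u,v=proj(c,o['tool_pos']).astype(int);print(u,v)
A=s[v-60:v+60,u-80:u+80]
w=ctrl.snapshot('scene');c=cal('scene');u,v=proj(c,o['tool_pos']).astype(int);print(u,v)
B=w[v-60:v+60,u-80:u+80]
cv2.imwrite('pics/c1.png',cv2.resize(np.hstack([A,B]),(800,300),interpolation=cv2.INTER_CUBIC))
```

```text
{'clock': 6.7667, 'joint_pos': [41.8794, 24.3305, -13.1793, 0.0045, -52.3738, -151.1331], 'tool_pos': [0.587, 0.2687, 0.0623], 'orientation': [59.359, 89.8836, 40.1081], 'force': [-0.0508, 0.4414, -0.1222], 'moment': [0.0051, 0.0358, -0.0207], 'opening': 0.0005}
151 317
367 159
```

View pics/c1.png

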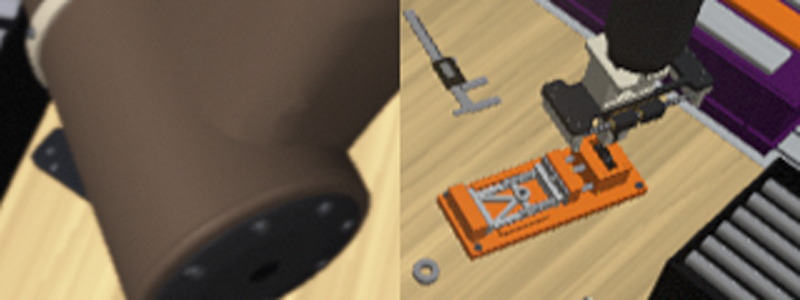

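The scene crop shows the tips just above the wheel slot (crop ~(605,150)); the side view is blocked by the arm. I'll keep descending.

Emit:
drive_tool:
  plan:
    - [[0.001,0,0],[0,0,0],0]
    - [[0.001,0,0],[0,0,0],0]
    - [[0.001,0,0],[0,0,0],0]

```text
clock: 7.12
tool_pos: [0.5871, 0.2688, 0.0615]
orientation: [59.3, 89.9, 40.1]
force: [-0.8, -0.1, 0.3]
opening: 0.0004
```

Emit:
drive_tool:
  plan:
    - [[0.001,0,0],[0,0,0],0]
    - [[0.001,0,0],[0,0,0],0]
    - [[0.001,0,0],[0,0,0],0]

```text
clock: 7.37
tool_pos: [0.587, 0.2689, 0.0604]
orientation: [59.8, 89.9, 40.5]
force: [-0.3, 0.1, -0.7]
opening: 0.0002
```

Emit:
drive_tool:
  plan:
    - [[0.001,0,0],[0,0,0],0]
    - [[0.001,0,0],[0,0,0],0]
    - [[0.001,0,0],[0,0,0],0]

```text
clock: 7.62
tool_pos: [0.587, 0.2688, 0.0593]
orientation: [59.6, 89.9, 40.4]
force: [0.2, -0.2, 1.3]
opening: 0.0002
```

Emit:
drive_tool:
  plan:
    - [[0.001,0,0],[0,0,0],0]
    - [[0.001,0,0],[0,0,0],0]
    - [[0.001,0,0],[0,0,0],0]

```text
clock: 7.87
tool_pos: [0.587, 0.2688, 0.0582]
orientation: [59.6, 89.9, 40.4]
force: [-0.1, 0.2, -0.4]
opening: 0.0005
```

Emit:
drive_tool:
  plan:
    - [[0.001,0,0],[0,0,0],0]
    - [[0.001,0,0],[0,0,0],0]
    - [[0.001,0,0],[0,0,0],0]

```text
clock: 8.12
tool_pos: [0.5869, 0.2687, 0.0571]
orientation: [60.7, 89.9, 41.5]
force: [-0.2, -0.5, -0.2]
opening: 0.0003
```

Emit:
drive_tool:
  plan:
    - [[0.001,0,0],[0,0,0],0]
    - [[0.001,0,0],[0,0,0],0]
    - [[0.001,0,0],[0,0,0],0]

```text
clock: 8.37
tool_pos: [0.5868, 0.2687, 0.056]
orientation: [61.7, 89.9, 42.5]
force: [-0.0, 1.0, 1.0]
opening: 0.0005
```

Run:
```python
from h import *
st();o=ctrl.get_obs()
w=ctrl.snapshot('scene');c=cal('scene');p=proj(c,o['tool_pos']);print(p, proj(c,[.587,.268,.063]))
B=w[110:190,320:420];cv2.imwrite('pics/c2.png',cv2.resize(B,(800,640)[:2],interpolation=cv2.INTER_CUBIC)[:600])
c=cal('wrist');s=ctrl.snapshot('wrist');print(proj(c,o['tool_pos']));cv2.imwrite('pics/c3.png',cv2.resize(s[160:384,120:400],(800,600)))
```

```text
{'clock': 8.3667, 'joint_pos': [41.8876, 24.7028, -13.5246, -0.0012, -51.6794, -151.1367], 'tool_pos': [0.5868, 0.2687, 0.056], 'orientation': [61.7085, 89.9067, 42.4587], 'force': [-0.0302, 1.0043, 0.9858], 'moment': [-0.0189, -0.0993, 0.0167], 'opening': 0.0005}
[367.22868844 160.5950602 ] [367.58015683 159.46193636]
[255.1021149  218.92664484]
```

View pics/c2.png

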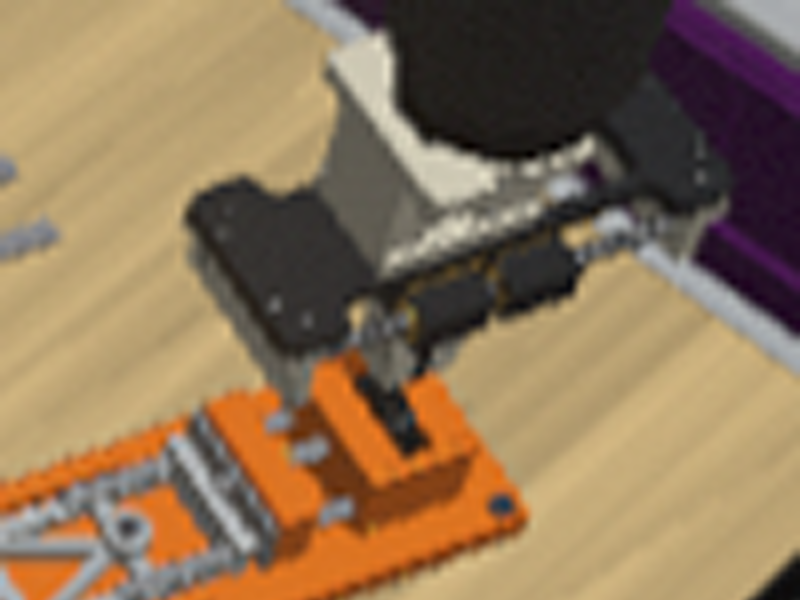

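View pics/c3.png

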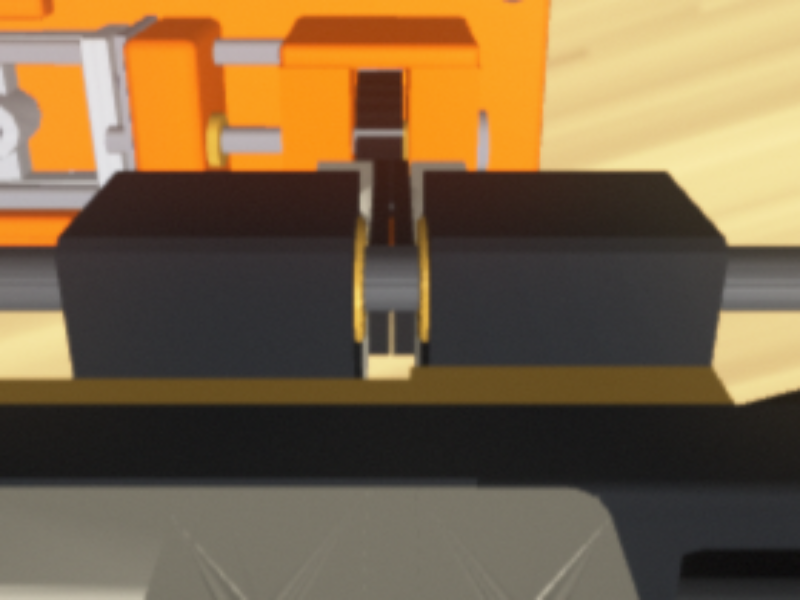

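The wrist crop shows the housing's -x edge 24–27 mm from the tips, not 33. So the tip sits about 6–8 mm to fixture -x of the wheel centre, and the fixture reads about 4–5 mm lower than the text says. I'll shift +x by 6 mm and continue down.

Emit:
drive_tool:
  plan:
    - [[-0.002,0,0.006],[0,0,0],0]
    - [[-0.002,0,0.006],[0,0,0],0]
    - [[-0.001,0,0.006],[0,0,0],0]
    - [[0,0,0.006],[0,0,0],0]

```text
clock: 8.8
tool_pos: [0.5927, 0.2667, 0.0561]
orientation: [61.5, 89.9, 42.2]
force: [-0.2, 0.4, 0.6]
opening: 0.0001
```

Emit:
drive_tool:
  plan:
    - [[0.001,0,0],[0,0,0],0]
    - [[0.001,0,0],[0,0,0],0]
    - [[0.001,0,0],[0,0,0],0]

```text
clock: 9.05
tool_pos: [0.5926, 0.2666, 0.0549]
orientation: [62.5, 89.9, 43.2]
force: [0.3, 0.3, -0.0]
opening: 0.0002
```

Emit:
drive_tool:
  plan:
    - [[0.001,0,0],[0,0,0],0]
    - [[0.0015,0,0],[0,0,0],0]
    - [[0.0015,0,0],[0,0,0],0]

```text
clock: 9.3
tool_pos: [0.5924, 0.2666, 0.0532]
orientation: [66.0, 89.9, 46.7]
force: [-0.2, 0.0, -0.3]
opening: 0.0004
```

Emit:
drive_tool:
  plan:
    - [[0.001,0,0],[0,0,0],0]
    - [[0.0015,0,0],[0,0,0],0]
    - [[0.0015,0,0],[0,0,0],0]

```text
clock: 9.55
tool_pos: [0.5924, 0.2666, 0.0516]
orientation: [66.7, 89.9, 47.5]
force: [-0.7, -0.1, -0.7]
opening: 0.0003
```

Run:
```python
from h import *
st();c=cal('wrist');s=ctrl.snapshot('wrist');cv2.imwrite('pics/c4.png',cv2.resize(s[150:240,180:330],(800,480),interpolation=cv2.INTER_CUBIC))
o=ctrl.get_obs();print(proj(c,o['tool_pos']))
```

```text
{'clock': 9.55, 'joint_pos': [41.3943, 25.3236, -13.1653, -0.0097, -51.4401, -150.6518], 'tool_pos': [0.5924, 0.2666, 0.0516], 'orientation': [66.7363, 89.9286, 47.4728], 'force': [-0.7478, -0.0973, -0.7465], 'moment': [-0.0406, 0.0163, 0.0461], 'opening': 0.0003}
[255.23164353 219.14342832]
```

View pics/c4.png

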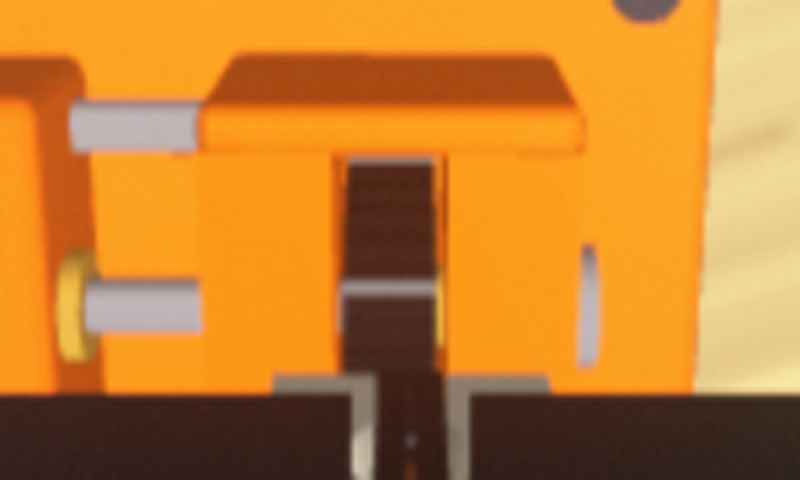

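The crop shows the screw and axle end at crop row 305, so the tips are over the axle. The fingertips look roughly 10–20 mm higher than the TCP reading implies. Contact is the arbiter, so I'll keep descending in small steps.

Emit:
drive_tool:
  plan:
    - [[0.001,0,0],[0,0,0],0]
    - [[0.0015,0,0],[0,0,0],0]
    - [[0.0015,0,0],[0,0,0],0]

```text
clock: 9.85
tool_pos: [0.5924, 0.2665, 0.05]
orientation: [68.1, 89.9, 48.9]
force: [0.4, -0.8, -0.8]
opening: 0.0002
```

Emit:
drive_tool:
  plan:
    - [[0.001,0,0],[0,0,0],0]
    - [[0.0015,0,0],[0,0,0],0]
    - [[0.0015,0,0],[0,0,0],0]

```text
clock: 10.1
tool_pos: [0.5922, 0.2664, 0.0483]
orientation: [76.2, 90.0, 56.9]
force: [0.4, -0.7, 0.4]
opening: -0.0002
```

Emit:
drive_tool:
  plan:
    - [[0.001,0,0],[0,0,0],0]
    - [[0.0015,0,0],[0,0,0],0]
    - [[0.0015,0,0],[0,0,0],0]

```text
clock: 10.35
tool_pos: [0.5922, 0.2664, 0.0466]
orientation: [79.1, 90.0, 59.8]
force: [-0.1, 0.1, -0.4]
opening: 0.0002
```

```bash
python3 -c "
from plant import ctrl
print(ctrl.grip_point_offset); print([a for a in dir(ctrl) if a[0]!='_'])"
```

```text
0.0188
['PlanningError', 'close_job', 'cut_out', 'get_calibration', 'get_obs', 'grip_point_offset', 'landmark_of', 'snapshot']
```

Emit:
drive_tool:
  plan:
    - [[0.0015,0,0],[0,0,0],0]
    - [[0.002,0,0],[0,0,0],0]

```text
clock: 10.52
tool_pos: [0.5921, 0.2663, 0.0444]
orientation: [102.4, 90.0, 83.1]
force: [0.9, 0.5, -0.5]
opening: 0.0004
```

Emit:
drive_tool:
  plan:
    - [[0.0015,0,0],[0,0,0],0]
    - [[0.002,0,0],[0,0,0],0]

```text
clock: 10.68
tool_pos: [0.5919, 0.2662, 0.0421]
orientation: [156.0, 90.0, 136.8]
force: [0.2, 0.9, -0.8]
opening: 0.0004
```

Emit:
drive_tool:
  plan:
    - [[0.0015,0,0],[0,0,0],0]
    - [[0.002,0,0],[0,0,0],0]

```text
clock: 10.85
tool_pos: [0.5918, 0.2661, 0.0397]
orientation: [-165.1, 90.0, 175.6]
force: [-0.3, 0.5, 0.2]
opening: 0.0004
```

Emit:
drive_tool:
  plan:
    - [[0.001,0,0],[0,0,0],0]
    - [[0.0015,0,0],[0,0,0],0]

```text
clock: 11.02
tool_pos: [0.592, 0.2662, 0.0387]
orientation: [152.1, 90.0, 132.8]
force: [-2.2, 0.1, 6.6]
opening: 0.0005
```

Emit:
drive_tool:
  plan:
    - [[0.001,0,0],[0,0,0],0]
    - [[0.0015,0,0],[0,0,0],0]

```text
clock: 11.18
tool_pos: [0.5926, 0.2661, 0.0386]
orientation: [12.9, 89.9, -6.3]
force: [-2.0, -3.9, 12.3]
opening: 0.0001
```

Emit:
drive_tool:
  plan:
    - [[0.001,0,0],[0,0,0],0]
    - [[0.0015,0,0],[0,0,0],0]

```text
clock: 11.35
tool_pos: [0.5932, 0.2659, 0.0386]
orientation: [14.4, 89.9, -4.8]
force: [-2.4, -3.3, 13.1]
opening: 0.0002
```

Contact at last, at reported z = 38.7 mm. The force is 13 N down and about 1.2 N of drag along the rim, matching the wheel. A short roll will test it.

Emit:
drive_tool:
  plan:
    - [[0,0,0.002],[0,0,0],0]
    - [[0,0,0.004],[0,0,0],0]
    - [[0,0,0.006],[0,0,0],0]

```text
clock: 11.6
tool_pos: [0.599, 0.2641, 0.0387]
orientation: [21.9, 89.9, 2.7]
force: [-1.3, 1.2, 0.7]
opening: 0.0003
```

```bash
cat > f.py <<'E'
from h import *
f=np.radians(70.8);Y=np.array([np.cos(f),np.sin(f),0]);X=np.array([np.sin(f),-np.cos(f),0]);W=np.array([.587,.268,.0])
o=ctrl.get_obs();F=np.array(o['force']);p=np.array(o['tool_pos'])-W
print('x %.1f y %.1f z %.1f mm | Fx %.1f Fy %.1f Fz %.1f'%(p@X*1e3,p@Y*1e3,p[2]*1e3,F@X,F@Y,F[2]),'t',o['clock'])
R=Ro.from_euler('xyz',o['orientation'],degrees=True).as_matrix();print((R.T@X).round(3),(R.T@[0,0,-1]).round(3))
E
python3 f.py
```

```text
x 12.6 y 0.2 z 38.7 mm | Fx -1.6 Fy 0.7 Fz 0.7 t 11.6
[ 0.002 -0.     1.   ] [ 1.    -0.001 -0.002]
```

It's the rim: contact was lost as the tip's edge passed the top. Now full strokes with lifted returns.

Emit:
drive_tool:
  plan:
    - [[-0.006,0,0],[0,0,0],0]
    - [[-0.006,0,-0.012],[0,0,0],0]
    - [[-0.006,0,-0.024],[0,0,0],0]
    - [[-0.006,0,-0.024],[0,0,0],0]
    - [[-0.003,0,-0.024],[0,0,0],0]
    - [[0.001,0,-0.024],[0,0,0],0]
    - [[0.0015,0,-0.024],[0,0,0],0]
    - [[0.0015,0,-0.022],[0,0,0],0]
    - [[0.0015,0,-0.019],[0,0,0],0]
    - [[0.0015,0,-0.016],[0,0,0],0]
    - [[0.0015,0,-0.013],[0,0,0],0]
    - [[0.0015,0,-0.01],[0,0,0],0]
    - [[0.0015,0,-0.007],[0,0,0],0]
    - [[0.0015,0,-0.005],[0,0,0],0]

```text
clock: 12.77
tool_pos: [0.5955, 0.2658, 0.0386]
orientation: [27.1, 89.7, 7.9]
force: [-2.3, -0.7, 10.9]
opening: 0.0003
```

```bash
python3 f.py
```

```text
x 8.7 y 0.7 z 38.6 mm | Fx -1.9 Fy -1.4 Fz 10.9 t 12.7667
[ 0.004 -0.001  1.   ] [ 1.    -0.002 -0.004]
```

Emit:
drive_tool:
  plan:
    - [[-0.006,0,0],[0,0,0],0]
    - [[-0.006,0,-0.012],[0,0,0],0]
    - [[-0.006,0,-0.021],[0,0,0],0]
    - [[-0.006,0,-0.021],[0,0,0],0]
    - [[-0.003,0,-0.021],[0,0,0],0]
    - [[0.001,0,-0.021],[0,0,0],0]
    - [[0.0015,0,-0.021],[0,0,0],0]
    - [[0.0015,0,-0.019],[0,0,0],0]
    - [[0.0015,0,-0.016],[0,0,0],0]
    - [[0.0015,0,-0.013],[0,0,0],0]
    - [[0.0015,0,-0.01],[0,0,0],0]
    - [[0.0015,0,-0.007],[0,0,0],0]
    - [[0.0015,0,-0.004],[0,0,0],0]
    - [[0.0015,0,-0.001],[0,0,0],0]

```text
clock: 13.93
tool_pos: [0.5957, 0.2662, 0.0386]
orientation: [27.0, 89.6, 7.8]
force: [-1.8, -1.6, 12.3]
opening: 0.0007
```

```bash
python3 f.py
python3 - <<'E'
from h import *
for n in ('scene','wrist'):
    s=ctrl.snapshot(n);cv2.imwrite(f'pics/{n}_m.png',s)
    for k in ('jaw','bracket','fixed_jaw'): print(n,k,[(np.round(d['pixel'],1).tolist(),round(d['confidence'],2)) for d in ctrl.landmark_of(n,k)][:2])
E
```

```text
x 8.8 y 1.1 z 38.6 mm | Fx -1.2 Fy -2.2 Fz 12.3 t 13.9333
[ 0.006 -0.001  1.   ] [ 1.    -0.003 -0.006]
scene jaw [([344.8, 173.3], 0.7)]
scene bracket [([332.7, 182.2], 0.75), ([318.9, 183.8], 0.6)]
scene fixed_jaw [([316.3, 186.6], 0.68)]
wrist jaw [([93.6, 195.6], 0.61), ([159.1, 199.7], 0.6)]
wrist bracket [([93.4, 193.9], 0.83)]
wrist fixed_jaw [([11.1, 208.1], 0.66)]
```

Emit:
drive_tool:
  plan:
    - [[-0.006,-0.001,0],[0,0,0],0]
    - [[-0.006,-0.001,-0.012],[0,0.3,0],0]
    - [[-0.006,-0.001,-0.021],[0,0.3,0],0]
    - [[-0.006,-0.001,-0.021],[0,0.3,0],0]
    - [[-0.003,-0.001,-0.021],[0,0.3,0],0]
    - [[0.0005,-0.001,-0.021],[0,0.3,0],0]
    - [[0.0008,-0.001,-0.021],[0,0.3,0],0]
    - [[0.0008,-0.001,-0.019],[0,0.3,0],0]
    - [[0.0008,-0.001,-0.016],[0,0.3,0],0]
    - [[0.0008,-0.001,-0.013],[0,0.3,0],0]
    - [[0.0008,-0.001,-0.01],[0,0.3,0],0]
    - [[0.0008,-0.001,-0.007],[0,0.3,0],0]
    - [[0.0008,-0.001,-0.004],[0,0.3,0],0]
    - [[0.0008,-0.001,-0.001],[0,0.3,0],0]

```text
clock: 15.5
tool_pos: [0.5956, 0.2655, 0.0386]
orientation: [57.0, 89.8, 37.9]
force: [-2.1, -0.9, 8.5]
opening: 0.0005
```

```bash
python3 f.py
python3 - <<'E'
from h import *
s=ctrl.snapshot('wrist');cv2.imwrite('pics/w5.png',cv2.resize(s[150:240,0:200],(800,360),interpolation=cv2.INTER_CUBIC))
E
```

```text
x 9.0 y 0.4 z 38.6 mm | Fx -1.6 Fy -1.6 Fz 8.5 t 15.5
[ 0.002 -0.002  1.   ] [ 1.    -0.004 -0.002]
```

View pics/w5.png

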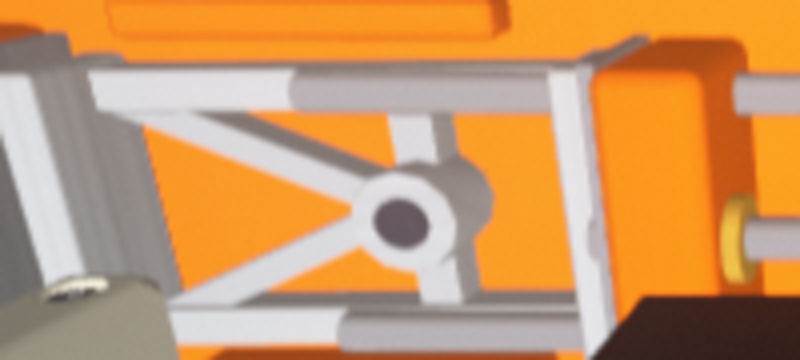

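The crop shows the jaw face close against the bracket's flange (crop ~(600,180)); the fixed jaw end is still unclear. I'll press more lightly from here so slip caps the torque.

Emit:
drive_tool:
  plan:
    - [[-0.006,-0.0005,0],[0,0,0],0]
    - [[-0.006,-0.0005,-0.012],[0,0,0],0]
    - [[-0.006,-0.0005,-0.021],[0,0,0],0]
    - [[-0.006,-0.0005,-0.021],[0,0,0],0]
    - [[-0.003,-0.0005,-0.021],[0,0,0],0]
    - [[0,-0.0005,-0.021],[0,0,0],0]
    - [[0.0002,-0.0005,-0.021],[0,0,0],0]
    - [[0.0002,-0.0005,-0.019],[0,0,0],0]
    - [[0.0002,-0.0005,-0.016],[0,0,0],0]
    - [[0.0002,-0.0005,-0.013],[0,0,0],0]
    - [[0.0002,-0.0005,-0.01],[0,0,0],0]

```text
clock: 16.47
tool_pos: [0.5869, 0.2682, 0.0387]
orientation: [52.3, 89.7, 33.3]
force: [-1.6, 0.1, 6.2]
opening: 0.0006
```

```bash
python3 f.py
```

```text
x -0.2 y 0.2 z 38.7 mm | Fx -1.5 Fy -0.4 Fz 6.2 t 16.4667
[ 0.003 -0.002  1.   ] [ 1.    -0.004 -0.003]
```

Emit:
drive_tool:
  plan:
    - [[0.0004,0,0.003],[0,0,0],0]
    - [[0.0004,0,0.006],[0,0,0],0]
    - [[0.0004,0,0.009],[0,0,0],0]
    - [[0.0004,0,0.01],[0,0,0],0]

```text
clock: 16.8
tool_pos: [0.597, 0.2647, 0.0387]
orientation: [48.1, 89.7, 29.0]
force: [-0.6, -1.2, 5.1]
opening: 0.0004
```

```bash
python3 f.py
```

```text
x 10.5 y 0.1 z 38.7 mm | Fx -0.2 Fy -1.3 Fz 5.1 t 16.8
[ 0.003 -0.002  1.   ] [ 1.    -0.004 -0.003]
```

Emit:
drive_tool:
  plan:
    - [[-0.006,0,0],[0,0,0],0]
    - [[-0.006,0,-0.012],[0,0,0],0]
    - [[-0.006,0,-0.0225],[0,0,0],0]
    - [[-0.006,0,-0.0225],[0,0,0],0]
    - [[-0.003,0,-0.0225],[0,0,0],0]
    - [[0,0,-0.0225],[0,0,0],0]
    - [[0.0003,0,-0.0225],[0,0,0],0]
    - [[0.0003,0,-0.02],[0,0,0],0]
    - [[0.0003,0,-0.017],[0,0,0],0]
    - [[0.0003,0,-0.014],[0,0,0],0]
    - [[0.0003,0,-0.011],[0,0,0],0]

```text
clock: 17.72
tool_pos: [0.5871, 0.2684, 0.0388]
orientation: [47.8, 89.7, 28.7]
force: [-2.2, 0.4, 4.4]
opening: 0.0004
```

```bash
python3 f.py
```

```text
x -0.0 y 0.4 z 38.8 mm | Fx -2.2 Fy -0.4 Fz 4.4 t 17.7167
[ 0.004 -0.002  1.   ] [ 1.    -0.004 -0.004]
```

Emit:
drive_tool:
  plan:
    - [[0.0004,0,0.003],[0,0,0],0]
    - [[0.0004,0,0.006],[0,0,0],0]
    - [[0.0004,0,0.009],[0,0,0],0]

```text
clock: 17.97
tool_pos: [0.5961, 0.2652, 0.0388]
orientation: [46.0, 89.7, 26.9]
force: [-1.6, 0.2, 5.2]
opening: 0.0002
```

```bash
python3 f.py
```

```text
x 9.5 y 0.4 z 38.8 mm | Fx -1.6 Fy -0.4 Fz 5.2 t 17.9667
[ 0.004 -0.002  1.   ] [ 1.    -0.004 -0.004]
```

Emit:
drive_tool:
  plan:
    - [[-0.006,0,0],[0,0,0],0]
    - [[-0.006,0,-0.012],[0,0.3,0],0]
    - [[-0.006,0,-0.0215],[0,0.3,0],0]
    - [[-0.006,0,-0.0215],[0,0.3,0],0]
    - [[-0.003,0,-0.0215],[0,0.3,0],0]
    - [[0,0,-0.0215],[0,0.3,0],0]
    - [[0.0004,0,-0.0215],[0,0.3,0],0]
    - [[0.0004,0,-0.019],[0,0.3,0],0]
    - [[0.0004,0,-0.016],[0,0.3,0],0]
    - [[0.0004,0,-0.013],[0,0.3,0],0]
    - [[0.0004,0,-0.01],[0,0.3,0],0]

```text
clock: 18.88
tool_pos: [0.5866, 0.2687, 0.0387]
orientation: [108.8, 89.7, 89.8]
force: [-4.3, 2.0, 6.6]
opening: 0.0009
```

```bash
python3 f.py
```

```text
x -0.6 y 0.5 z 38.7 mm | Fx -4.7 Fy 0.4 Fz 6.6 t 18.8833
[-0.001 -0.002  1.   ] [ 1.    -0.004  0.001]
```

Emit:
drive_tool:
  plan:
    - [[0.0004,0,0.003],[0,0,0],0]
    - [[0.0004,0,0.006],[0,0,0],0]
    - [[0.0004,0,0.009],[0,0,0],0]

```text
clock: 19.13
tool_pos: [0.5944, 0.266, 0.0387]
orientation: [122.8, 89.7, 103.7]
force: [-7.3, 2.1, 8.0]
opening: 0.0005
```

```bash
python3 f.py; python3 w.py w6.png jaw bracket fixed_jaw
```

```text
x 7.6 y 0.5 z 38.7 mm | Fx -7.6 Fy -0.4 Fz 8.0 t 19.1333
[-0.003 -0.002  1.   ] [ 1.    -0.004  0.003]
{'clock': 19.1333, 'joint_pos': [41.0819, 26.2555, -13.4852, -0.3162, -50.134, -149.9551], 'tool_pos': [0.5944, 0.266, 0.0387], 'orientation': [122.7737, 89.7267, 103.6981], 'force': [-7.2722, 2.1384, 8.0032], 'moment': [0.8365, 2.5957, -0.0137], 'opening': 0.0005}
jaw [([157.9, 202.5], 0.86)]
bracket [([91.8, 198.0], 0.89)]
fixed_jaw [([12.4, 206.9], 0.82)]
```

The mid reading (-4.7 N) already showed clamping, and I ran the second half before seeing it. Drag is now about 7.6 N, too tight though still under 8. Drag rises about 0.35 N per mm of rim, so I'll roll the wheel back about 12 mm and re-check.

Emit:
drive_tool:
  plan:
    - [[0.0008,0,-0.003],[0,0,0],0]
    - [[0.0008,0,-0.006],[0,0,0],0]
    - [[0.0008,0,-0.009],[0,0,0],0]
    - [[0.0008,0,-0.012],[0,0,0],0]
    - [[0.0008,0,-0.0125],[0,0,0],0]

```text
clock: 19.75
tool_pos: [0.5832, 0.27, 0.0387]
orientation: [104.4, 89.7, 85.4]
force: [-1.9, -1.9, 6.3]
opening: 0.0006
```

```bash
python3 f.py
```

```text
x -4.3 y 0.6 z 38.7 mm | Fx -1.2 Fy -2.5 Fz 6.3 t 19.75
[-0.001 -0.003  1.   ] [ 1.    -0.004  0.001]
```

Emit:
drive_tool:
  plan:
    - [[0.0004,0,0.0008],[0,0,0],0]
    - [[0.0004,0,0.0015],[0,0,0],0]

```text
clock: 19.92
tool_pos: [0.5844, 0.2695, 0.0387]
orientation: [106.9, 89.7, 87.8]
force: [-3.5, 0.9, 6.4]
opening: 0.0002
```

```bash
python3 f.py
```

```text
x -2.9 y 0.6 z 38.7 mm | Fx -3.6 Fy -0.3 Fz 6.4 t 19.9167
[-0.001 -0.003  1.   ] [ 1.    -0.004  0.001]
```

Emit:
drive_tool:
  plan:
    - [[0.0004,0,-0.0015],[0,0,0],0]
    - [[0.0004,0,-0.0025],[0,0,0],0]
    - [[0.0004,0,-0.0025],[0,0,0],0]

```text
clock: 20.17
tool_pos: [0.5823, 0.2703, 0.0388]
orientation: [100.7, 89.7, 81.7]
force: [-1.8, -0.2, 5.4]
opening: 0.0006
```

```bash
python3 f.py
```

```text
x -5.1 y 0.6 z 38.8 mm | Fx -1.7 Fy -0.8 Fz 5.4 t 20.1667
[-0.001 -0.003  1.   ] [ 1.    -0.004  0.001]
```

Emit:
drive_tool:
  plan:
    - [[0.0003,0,0.0006],[0,0,0],0]
    - [[0.0003,0,0.001],[0,0,0],0]

```text
clock: 20.33
tool_pos: [0.5832, 0.27, 0.0388]
orientation: [103.1, 89.7, 84.1]
force: [-4.0, -0.5, 5.6]
opening: 0.0004
```

```bash
python3 f.py
```

```text
x -4.2 y 0.6 z 38.8 mm | Fx -3.6 Fy -1.8 Fz 5.6 t 20.3333
[-0.001 -0.003  1.   ] [ 1.    -0.004  0.001]
```

Forward drag reads 3.6 N in two checks, and the fit over all readings gives about 3.4 N: finger-tight. Lifting off and moving to view the grey controller's key.

Emit:
drive_tool:
  plan:
    - [[-0.01,0,0],[0,0,0],0]
    - [[-0.05,0,0],[0,0,0],0]
    - [[-0.09,0,0],[0,0,0],0]
    - [[-0.13,0,0],[0,0,0],0]
    - [[-0.165,0,0],[0,0,0],0.4]
    - [[-0.165,-0.04,0.015],[-5,0,0],0.4]
    - [[-0.165,-0.447,0.164],[-37,0,0],0.4]
    - [[-0.165,-0.447,0.164],[-37,0,0],0.4]
    - [[-0.165,-0.447,0.164],[-37,0,0],0.4]
    - [[-0.165,-0.447,0.164],[-37,0,0],0.4]
    - [[-0.165,-0.447,0.164],[-37,0,0],0.4]
    - [[-0.165,-0.447,0.164],[-37,0,0],0.4]
    - [[-0.165,-0.447,0.164],[-37,0,0],0.4]
    - [[-0.165,-0.447,0.164],[-37,0,0],0.4]
    - [[-0.165,-0.447,0.164],[-37,0,0],0.4]
    - [[-0.165,-0.447,0.164],[-37,0,0],0.4]
    - [[-0.165,-0.447,0.164],[-37,0,0],0.4]
    - [[-0.165,-0.447,0.164],[-37,0,0],0.4]
    - [[-0.165,-0.447,0.164],[-37,0,0],0.4]
    - [[-0.165,-0.447,0.164],[-37,0,0],0.4]

```text
clock: 22.0
tool_pos: [0.5922, -0.2068, 0.2018]
orientation: [67.4, 89.7, 85.3]
force: [0.0, -0.1, 0.2]
opening: 0.0351
```

```bash
python3 w.py w7.png key_bow controller
python3 - <<'E'
from h import *
s=cv2.imread('pics/w7.png');cv2.imwrite('pics/w7b.png',cv2.resize(s[40:300,100:447],(800,600),interpolation=cv2.INTER_CUBIC))
E
```

```text
{'clock': 22.0, 'joint_pos': [-1.6185, 16.1532, -5.5682, -0.2783, -68.265, -70.3553], 'tool_pos': [0.5922, -0.2068, 0.2018], 'orientation': [67.4047, 89.7411, 85.3279], 'force': [0.0338, -0.0608, 0.2261], 'moment': [0.0015, -0.0548, -0.0063], 'opening': 0.0351}
key_bow [([257.0, 151.9], 0.76)]
controller [([246.9, 161.5], 0.71)]
```

View pics/w7b.png

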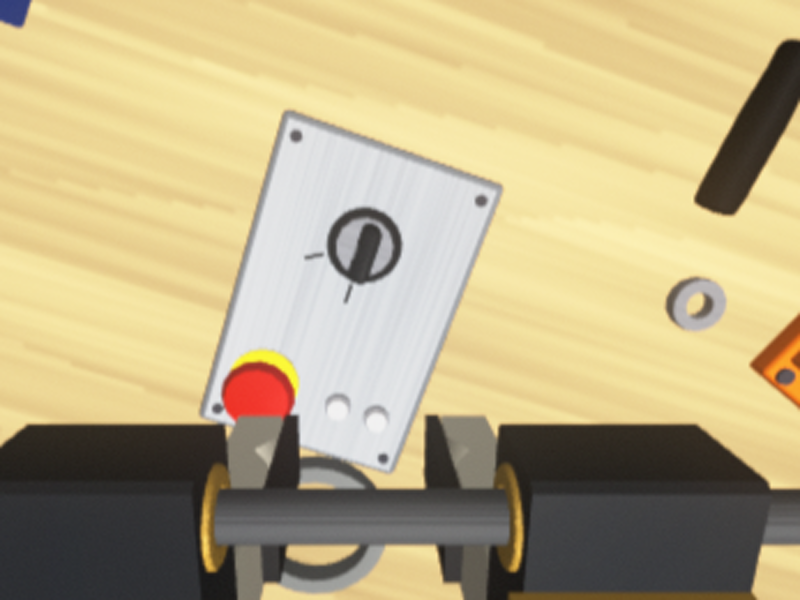

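The crop confirms the grey controller: key at crop (365,247), pixel (258,147). The bow is at RUN along the box's long side, with the red button at crop (258,390).

Run:
```python
from h import *
c=cal('wrist');a,b=cal('scene'),cal('side')
q=lambda p:(100+p[0]/800*347,40+p[1]/600*260)
T={k:atz(c,q(p),.072) for k,p in dict(tl=(296,136),tr=(481,201),bl=(217,408),br=(383,459)).items()}
for i,j in (('tl','bl'),('tr','br'),('tl','tr'),('bl','br')):
    d=T[j]-T[i];print(i,j,np.linalg.norm(d).round(4),np.degrees(np.arctan2(d[1],d[0])).round(1))
m=sum(T.values())/4;print('centre',m.round(4))
print('collar@80',atz(c,q((365,245)),.080).round(4),'@75',atz(c,q((365,245)),.075).round(4))
print('bow ends@105',atz(c,q((372,230)),.105).round(4),atz(c,q((361,278)),.105).round(4))
for u in ((258,151.9),(257,147)): print(tri([(a,(250.4,241.3)),(b,(221.9,139.6)),(c,u)]))
o=ctrl.get_obs();R=Ro.from_euler('xyz',o['orientation'],degrees=True).as_matrix();print(R.round(4))
```

```text
tl bl 0.1484 -0.6
tr br 0.1488 -0.4
tl tr 0.0955 89.4
bl br 0.096 89.2
centre [ 0.594  -0.2135  0.072 ]
collar@80 [ 0.5575 -0.2134  0.08  ] @75 [ 0.5581 -0.2131  0.075 ]
bow ends@105 [ 0.5469 -0.2138  0.105 ] [ 0.5691 -0.2118  0.105 ]
(array([ 0.56166164, -0.21432094,  0.10444343]), [[0.5, -0.2], [0.8, 0.2], [-1.5, 1.1]])
(array([ 0.56016266, -0.21530493,  0.10324031]), [[-0.1, -0.2], [1.5, 0.3], [-1.0, 4.1]])
[[ 8.000e-04 -3.097e-01  9.508e-01]
 [ 4.400e-03  9.508e-01  3.097e-01]
 [-1.000e+00  4.000e-03  2.100e-03]]
```

Bolts and collar put the key at (0.558, -0.213), controller x at -0.5°. Turning +18.5° so the jaws close across the bow, moving over it, then down.

Emit:
drive_tool:
  plan:
    - [[0,0.0045,-0.0345],[7,0,0],0.4]
    - [[0,0.0045,-0.0345],[14,0,0],0.4]
    - [[0,0.0045,-0.0345],[18.5,0,0],0.4]
    - [[0.03,0.0045,-0.0345],[18.5,0,0],0.4]
    - [[0.06,0.0045,-0.0345],[18.5,0,0],0.4]
    - [[0.072,0.0045,-0.0345],[18.5,0,0],0.4]
    - [[0.072,0.0045,-0.0345],[18.5,0,0],0.4]
    - [[0.072,0.0045,-0.0345],[18.5,0,0],0.4]
    - [[0.072,0.0045,-0.0345],[18.5,0,0],0.4]

```text
clock: 22.9
tool_pos: [0.5595, -0.2115, 0.1313]
orientation: [56.7, 89.7, 56.3]
force: [0.2, -0.2, -0.0]
opening: 0.0351
```

```bash
python3 w.py w8.png key_bow
python3 - <<'E'
from h import *
rel([.558,-.2132,.07],89.5)
E
```

```text
{'clock': 22.9, 'joint_pos': [-2.1669, 16.476, -14.8718, -0.2637, -58.5147, -88.0828], 'tool_pos': [0.5595, -0.2115, 0.1313], 'orientation': [56.7303, 89.7363, 56.3432], 'force': [0.1926, -0.1937, -0.0462], 'moment': [-0.0255, -0.0529, 0.0007], 'opening': 0.0351}
key_bow [([249.6, 204.5], 0.91), ([443.7, 12.4], 0.69)]
shift [ 0.0615 -0.0018 -0.0017] turn [ 0.08  0.19 -0.23]
```

Run:
```python
from h import *
c=cal('wrist');s=ctrl.snapshot('wrist')
for d in ctrl.cut_out('wrist','key_bow')[:2]:
    m=d['pixels'];v,u=np.nonzero(m);print(d['confidence'],d['pixel'],m.sum(),u.min(),u.max(),v.min(),v.max(),u.mean())
    for r in range(v.min(),v.max()+1,4): print(r,u[v==r].min(),u[v==r].max(),end=' | ')
X=[.558,-.2132];
for z in (.085,.098,.111): print(z,proj(c,X+[z]))
cv2.imwrite('pics/w9.png',cv2.resize(s[130:310,140:380],(800,600),interpolation=cv2.INTER_CUBIC))
```

```text
0.57 [250.2, 203.9] 410 245 257 184 220 250.95853658536586
184 249 253 | 188 246 256 | 192 245 256 | 196 245 256 | 200 245 257 | 204 245 257 | 208 246 257 | 212 246 256 | 216 246 256 | 220 249 253 | 0.085 [253.41674054 196.36559793]
0.098 [253.31545051 201.25882929]
0.111 [253.20248315 206.71618191]
```

View pics/w9.png

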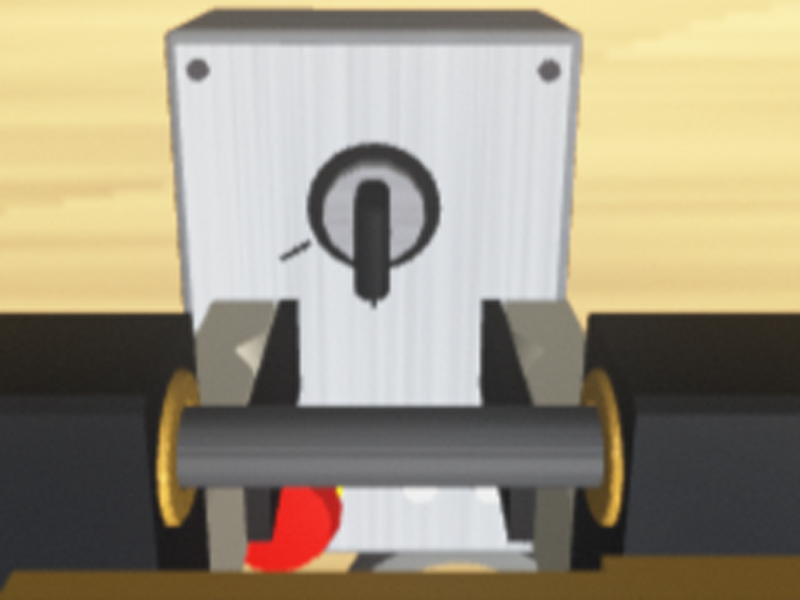

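The crop shows the bow vertical in the image at crop (373,240), midway but about 4 mm left of the finger midline at crop col 390. The shift needed is tool y -4.2 mm and z -2.5 mm; then descend.

Emit:
drive_tool:
  plan:
    - [[0,-0.0042,-0.0025],[0,0,0],0.4]
    - [[0,-0.0042,-0.0025],[0,0,0],0.4]
    - [[0.02,-0.0042,-0.0025],[0,0,0],0.4]
    - [[0.04,-0.0042,-0.0025],[0,0,0],0.4]
    - [[0.055,-0.0042,-0.0025],[0,0,0],0.4]
    - [[0.062,-0.0042,-0.0025],[0,0,0],0.4]
    - [[0.065,-0.0042,-0.0025],[0,0,0],0.4]
    - [[0.065,-0.0042,-0.0025],[0,0,0],0.4]
    - [[0.065,-0.0042,-0.0025],[0,0,0],0.4]

```text
clock: 23.85
tool_pos: [0.5573, -0.2159, 0.0669]
orientation: [46.2, 89.7, 45.7]
force: [0.3, -0.2, -0.1]
opening: 0.0354
```

```bash
python3 -c "
from h import *
st()"
```

```text
{'clock': 23.85, 'joint_pos': [-2.628, 20.1242, -19.1595, -0.3012, -50.5099, -87.6176], 'tool_pos': [0.5573, -0.2159, 0.0669], 'orientation': [46.1507, 89.6889, 45.7139], 'force': [0.303, -0.157, -0.1365], 'moment': [-0.0064, -0.0036, -0.0434], 'opening': 0.0354}
```

Clear, no contact. Closing on the bow.

Emit:
drive_tool:
  plan:
    - [[0,0,0],[0,0,0],0.2]
    - [[0,0,0],[0,0,0],0.15]
    - [[0,0,0],[0,0,0],0.1]
    - [[0,0,0],[0,0,0],0]
    - [[0,0,0],[0,0,0],0]
    - [[0,0,0],[0,0,0],0]

```text
clock: 24.35
tool_pos: [0.5575, -0.216, 0.0672]
orientation: [42.5, 89.7, 42.0]
force: [0.4, 0.5, 2.1]
opening: 0.0085
```

Gripped: opening 8.5 mm against the 9 mm bow, low force. Turning clockwise to START.

Emit:
drive_tool:
  plan:
    - [[0,0,0],[7,0,0],0]
    - [[0,0,0],[14,0,0],0]
    - [[0,0,0],[21,0,0],0]
    - [[0,0,0],[28,0,0],0]
    - [[0,0,0],[35,0,0],0]
    - [[0,0,0],[42,0,0],0]
    - [[0,0,0],[49,0,0],0]
    - [[0,0,0],[55,0,0],0]
    - [[0,0,0],[60,0,0],0]
    - [[0,0,0],[61.5,0,0],0]
    - [[0,0,0],[61.5,0,0],0]
    - [[0,0,0],[61.5,0,0],0]
    - [[0,0,0],[61.5,0,0],0]

```text
clock: 25.43
tool_pos: [0.5579, -0.2154, 0.0673]
orientation: [102.7, 89.6, 40.9]
force: [1.7, 5.5, 0.0]
opening: 0.0086
```

```bash
python3 -c "
from h import *
st()"
```

```text
{'clock': 25.4333, 'joint_pos': [-2.5828, 20.0994, -19.1271, -0.3314, -50.5044, -149.0262], 'tool_pos': [0.5579, -0.2154, 0.0673], 'orientation': [102.7366, 89.6285, 40.9175], 'force': [1.653, 5.4814, 0.0016], 'moment': [1.7318, -0.5596, 0.3059], 'opening': 0.0086}
```

Turned 61°, and the 0.31 N m moment shows the hard stop. Hold to complete about a second, then open so the key springs back.

Emit:
drive_tool:
  plan:
    - [[0,0,0],[0.6,0,0],0]
    - [[0,0,0],[0.6,0,0],0]
    - [[0,0,0],[0.6,0,0],0]
    - [[0,0,0],[0.6,0,0],0]
    - [[0,0,0],[0.6,0,0],0]
    - [[0,0,0],[0.6,0,0],0]
    - [[0,0,0],[0.6,0,0],0]
    - [[0,0,0],[0.6,0,0],0]
    - [[0,0,0],[0.6,0,0],0]
    - [[0,0,0],[0,0,0],0.55]
    - [[0,0,0],[0,0,0],0.55]
    - [[0,0,0],[0,0,0],0.55]
    - [[0,0,0],[0,0,0],0.55]
    - [[0,0,0],[0,0,0],0.55]
    - [[0,0,0],[0,0,0],0.55]
    - [[0,0,0],[0,0,0],0.55]

```text
clock: 26.77
tool_pos: [0.5579, -0.2156, 0.0673]
orientation: [102.0, 89.6, 40.1]
force: [-0.4, 0.1, 0.3]
opening: 0.047
```

Emit:
drive_tool:
  plan:
    - [[-0.02,0,0],[0,0,0],0.55]
    - [[-0.05,0,0],[0,0,0],0.55]
    - [[-0.09,0,0],[0,0,0],0.55]
    - [[-0.12,0,0],[-7,0,0],0.55]
    - [[-0.12,0,0.02],[-14,0,0],0.55]
    - [[-0.12,0,0.04],[-21,0,0],0.55]
    - [[-0.12,0,0.04],[-28,0,0],0.55]
    - [[-0.12,0,0.04],[-30,0,0],0.55]
    - [[-0.12,0,0.04],[-30,0,0],0.55]
    - [[-0.12,0,0.04],[-30,0,0],0.55]

```text
clock: 27.6
tool_pos: [0.576, -0.2514, 0.1871]
orientation: [74.7, 89.7, 42.8]
force: [0.4, 0.8, -0.5]
opening: 0.0482
```

```bash
python3 w.py w10.png key_bow
python3 - <<'E'
from h import *
c=cal('wrist')
for d in ctrl.cut_out('wrist','key_bow')[:1]:
    v,u=np.nonzero(d['pixels']);(x,y),(w,h),a=cv2.minAreaRect(np.c_[u,v].astype(np.float32));print(d['confidence'],x,y,w,h,a)
    vx,vy,x0,y0=cv2.fitLine(np.c_[u,v].astype(np.float32),cv2.DIST_L2,0,.01,.01).ravel()
    p,q=[atz(c,(x0+s*vx*15,y0+s*vy*15),.1) for s in (-1,1)];e=q-p;print('bow dir deg',np.degrees(np.arctan2(e[1],e[0])))
s=ctrl.snapshot('scene');w=ctrl.snapshot('wrist')
A=cv2.resize(w,(400,300));B=cv2.resize(s[140:215,290:390],(400,300),interpolation=cv2.INTER_CUBIC)
C=cv2.resize(s,(800,600))[:300]
cv2.imwrite('pics/fin.png',np.hstack([A,B]))
sc=cal('scene')
for k in ('jaw','bracket','fixed_jaw','wheel_top'): print(k,[(np.round(d['pixel'],1).tolist(),round(d['confidence'],2)) for d in ctrl.landmark_of('scene',k)][:2])
E
```

```text
{'clock': 27.6, 'joint_pos': [-5.9883, 16.6735, -6.8065, -0.2848, -66.2917, -115.8413], 'tool_pos': [0.576, -0.2514, 0.1871], 'orientation': [74.7269, 89.6533, 42.7833], 'force': [0.3747, 0.7654, -0.4503], 'moment': [-0.0804, -0.0135, 0.0307], 'opening': 0.0482}
key_bow [([274.8, 156.1], 0.62)]
0.69 276.0588073730469 153.7646942138672 27.439773559570312 9.260923385620117 59.03623962402344
bow dir deg -1.172210449037456
jaw [([345.7, 171.4], 0.5)]
bracket [([331.1, 179.0], 0.86)]
fixed_jaw [([319.4, 181.6], 0.79)]
wheel_top [([257.2, 260.2], 0.75), ([367.0, 158.1], 0.7)]
```

```bash
python3 -c "
from plant import ctrl
print(ctrl.close_job())"
```

```text
the job is handed in; nothing more can be done
None
```

The bracket is clamped finger-tight and the scan was started. I handed the job in at about 28 s, with the arm clear of everything.

- **Clamp:** I rolled the thumbwheel closed with shut fingertips in several lifted strokes.
    - **Overshoot:** On the last stroke I went too far, to about 7.6 N of drag. That is well above the 2.5–4 N range but under the 8 N limit in that single noisy reading (about ±0.6 N).
    - **Correction:** I rolled the wheel back about 12 mm of rim. Two forward checks each read 3.6 N, and a fit through all the readings gives about 3.4 N, roughly 34 N at the jaw.
- **Key:** I gripped the grey controller's key (opening 8.5 mm) and turned it 61° clockwise to the hard stop, where the moment was 0.31 N m. I held it about a second and opened the fingers. The key sprang back: its bow then measured -1.2°, against the box's axis at about -0.5°, so it is at RUN.

**Unresolved checks:**
- **Fingertip height:** The tips met the wheel about 24 mm higher than the reported tool position implied, so I worked from contact force and the camera there.
- **Final picture:** My last picture could not be viewed because the limit of 12 was reached. That the bracket sits on the fixed jaw is inferred from the rise in drag, not seen.

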